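# Scan a rice sample case and file it

### The arm

A 6-joint arm with a two-finger parallel gripper is mounted at the origin on the work surface. World frame = base frame: x ahead of the robot, y to its left, z up, the work surface at z = 0. Lengths are in mm, angles in rad, forces in N, time in s.
With the tool pointing down it reaches from about 325 to 775 mm from the base axis. Payload 5.5 kg.
Tool frame: the origin (TCP) lies at the very end of the fingers, on their centre line; the grasp point (between the pads) lies env.grip_point_offset behind it (env.grip_point_offset is the distance from the TCP to the grasp point, in mm); z points along the fingers, y is the line along which they close (so a half turn about z gives the same grasp; the last joint's range is limited). The gripper opens to 85 mm and grips with 20 to 120 N. Pads are 22 mm wide; open, the fingers measure 114 mm over their backs; the gripper's body (76 mm by 85 mm) begins 54 mm behind the grasp point. The pads swing forward as they close: fully open they stand 13 mm farther back than shut.
Start: joints at [-1.188, 0.091, 1.231, -0, 1.82, -0.057], TCP at [255.457, -542.917, 231.275] pointing down, gripper open.
Joint ranges: [-2.87, 2.87], [-0.86, 2.18], [0.17, 2.46], [-1.51, 4.65], [0.06, 2.69], [-2.65, 2.65]. Speed limits (rad/s): [2.57, 2.57, 3.01, 3.14, 3.14, 3.14].

### API

Orientations are given as a unit quaternion [x, y, z, w].
In Python, from cell import telemetry, optics, ticket, env gives the robot as it stands.
- The arm moves only by the tool servo_tool, never from a script. Its argument "plan" is a list of rows, each an object with "angular": the turn, a rotation vector about the tool's x, y, z in rad, a list of three; "dp": the shift along the tool's x, y, z in mm, a list of three; "gripper": the opening, from -1 (shut) to 1 (fully open), so that 0 is half open. In form: [{"angular": [wx, wy, wz], "dp": [tx, ty, tz], "gripper": gripper}, ...]. A call has exactly 10 rows; each row shifts and turns the commanded pose from where the row before left it, along the tool's axes as they then stand; what a row does not reach is not made up. A row lasts 1/8 s, in which the tool goes at most 62.5 mm and 10.7 degrees, less where a joint would pass 70% of its speed; a pose out of reach is approached as far as the arm can. A call with a gripper value outside its range is refused whole. The fingers move at their own pace and stop on an object; the grip force is fixed at half the most. Time passes only in rows, so rows that do not move let the fingers close, or fill a call up. It gives the time, the measured TCP pose, the force, the opening and the grip force at its end, in the units of the state.
- telemetry.read_state(): the state, without advancing time (a new reading comes with each control period).
- optics.capture(name): name is "scene" or "top" or "wrist"; returns the picture (400x640x3 uint8, blue, green, red); there is no depth.
- optics.calibration(name): a dict with "fovy" (degrees; the focal length in pixels is half the picture's height over the tangent of half this angle, whatever the lens; pixels are square), "cx", "cy" (the principal point, pixels), "k1" (the pictures are not rectified: a ray, as slopes to the right and down, at radius r is drawn at 1 + k1 r^2 times it, then the intrinsics apply), "origin" and "orientation" of the camera in the world; the wrist camera has in their place "hand_eye" (4x4, takes a point from camera to tool coordinates, whose origin is the TCP and whose axes are the flange's). Camera axes: x right, y up, looking along -z (the intrinsics and any distortion apply to the point x, -y, -z); pixel columns grow to the right and rows downward; lengths in mm; the calibration is good to about 2 mm. A picture is of the moment at which its call begins: read the wrist's pose just before it. calibration takes no time and is no camera call.
- ticket.hand_in(): hands the job in; it is judged then, once.
Trained networks look in the newest picture that a camera, given by its name, has taken for a name from the list of things; names that differ only in an ending like _2 or _b are one class to them, and where a whole thing is asked for, a point or a joint stands for the part that bears it (a point fixed in the world has none). Each returns a list of dicts, best first, with "conf" (0 to 1); they miss things now and then, are a little off and sometimes report something else, mostly with a low value. They report only what shows in the picture. A call takes as long as a camera call. They do not tell look-alikes from the thing itself.
- optics.silhouettes(target, camera): "region" (400x640 bool, what is visible of it) and "bbox" ([left, top, width, height] in pixels, round what is visible of it).
- optics.place_of(target, camera): "position" ([column, row] in pixels: a listed point, or the origin of a listed thing).
The state is a dict: "t": time; "joint_positions": joint angles; "joint_vel": joint speeds; "effort": joint torques, N m; "tcp_pos": TCP position; "tool_rot": TCP orientation; "force": force on the tool from outside, world axes, zero at the start; "ft_torque": the same for the moment, N m; "finger_gap": finger opening in mm; "grip_force": force on a finger pad.
Only numpy, scipy, OpenCV 4.12 (cv2) and the standard library are available. Lean on these libraries where they do the work, as an engineer would, in place of code of your own. Each camera call takes 0.05 s, during which the arm holds its last target. There are 200 camera calls.

### The job

With the sample case standing in its slot, squeeze the trigger of the clamped pistol scanner fully, hold it a moment and let it spring back. Then take the case from the slot and push it down between the two round-topped boxes in the filing rack, so that all three stand upright side by side on the rack's floor, and let go. Leave the other things on the table where they are.

Things in the scene. Friction and masses are not known exactly. Their poses are not given: they have to be found in the camera images.
- reader: The fixed reading station: a grey base plate 170 (x) x 285 (y) x 12 mm carrying a grey pistol scanner clamped on its side, a white terminal on a post above it, and the case slot. Origin on the table, x away from the robot at yaw 0, y along the plate's length, z up; the points on it have the same axes.
- scan_head (a point): Where the axis of the scanner's head meets that of its grip, 130 mm above the table. The head (about 45 mm thick) lies level along y, from 38 mm behind this point to its window 105 mm from it on the +y side. The grip leaves it towards -x, sloping down 30 degrees: 28 mm front to back (y), 26 mm thick, ends 130 mm from here.
- squeeze (a point): Point to close the fingers about: 62 mm down the grip, mid thickness. Reader's axes. Back of the grip 19 mm from it on -y; trigger's outer face on +y, 30 mm off at rest, 19 mm squeezed. The grip's upper flat side faces up and to -x, 30 degrees from vertical: come in square to it (tool pointing to +x and down, tilted about 30 degrees, fingers closing along y). Free room below and beside.
- terminal (a point): Centre of the underside of the fixed white terminal, 215 mm above the table, 135 (x) x 120 (y) x 36 mm high. It hangs over the scanner's head, its front edge 67 mm from here on -x, and bars a tool held upright at the trigger. Its post stands under its +x end.
- trigger (a joint): The scanner's black hinged trigger: a blade 50 long x 18 wide x 8 mm thick on the +y side of the grip, hinged close to the head, axis square to the grip's sloping flat side. 0 rad at rest (20 degrees off the grip), grows as it is squeezed towards the grip, 0.35 at its stop. Its spring brings it back; about 4 N to start it, 9 N at the stop.
- slot (a point): Centre of the floor of the case slot on the reader, 12 mm above the table; 76 (x) x 22 (y) mm inside, with lips 30 mm high. Reader's axes.
- case_mid (a point): Centre (half-way up) of the loose sample case: varnished wood with paper panels, flat and tall, 70 (x) x 18 (y) x 140 mm (z), its lowest 16 mm tapering to 8 mm thick, 0.18 kg. It starts standing in the reader's slot, its broad side to the scanner's window. Grip it by its 18 mm thickness within 35 mm of its top, so that the fingers stay above the boxes in the rack.
- rack: The fixed plywood filing rack: an open trough 106 (x) x 146 (y) mm outside, 90 x 126 inside, floor at 10 mm. Low side rails up to 32 mm along y, end walls up to 70 mm at its +y and -y ends. Origin on the table under its centre, z up. Two boxes stand in it side by side along y.
- left_box_mid (a point): Centre (half-way up) of the loose box standing in the rack on the +y side: varnished wood, 70 (x) x 30 (y) x 85 mm (z) with a half-round top (radius 15 mm), 0.22 kg; slides sideways when pushed apart. Between the two boxes there is a gap of only 9 to 13 mm.
- right_box_mid (a point): Centre of the like box on the rack's -y side.
- black_tray: Bystander: shallow black tray 120 x 170 x 28 mm, near the robot. Origin under its centre.
- white_tray: Bystander: shallow white tray 110 x 160 x 25 mm at the right. Origin under its centre.
- jar: Bystander: small jar, 36 mm wide, 65 mm high, between reader and rack. Origin under its centre.
- scoop: Bystander: steel sample spoon 150 mm long, lying near the robot.
- calculator: Bystander: calculator 125 x 80 x 15 mm at the left.
- loupe: Bystander: magnifier 56 mm across with a handle, 125 mm long and 10 mm high, near the robot.
There are look-alikes about, which are no part of the job. Leave any pink, red or white look-alike of the part that bears left_box_mid alone.

How it is judged (in metres and radians):
On the way, in this order (a step that is already met when the one before it is completed fails the run):
1. the trigger is squeezed fully while the case stands in the reader's slot (value of joint trigger above 0.29 rad and z of case_mid in the frame of reader below 0.088 m and y of case_mid in the frame of reader between 0.075 and 0.105 m and x of case_mid in the frame of reader between -0.02 and 0.02 m and angle between case_mid's own z axis and vertical below 0.2 rad), for 0.2 s.
2. the trigger has sprung back, the case still in the slot (value of joint trigger below 0.05 rad and z of case_mid in the frame of reader below 0.088 m and y of case_mid in the frame of reader between 0.075 and 0.105 m and x of case_mid in the frame of reader between -0.02 and 0.02 m and angle between case_mid's own z axis and vertical below 0.2 rad), for 0.1 s.
At the end, for the whole second after the job is handed in: Trigger at rest (below 0.05 rad). Case on the rack's floor (within 6 mm), within 30 mm of its middle in x, square within 0.2 rad, at rest, between the boxes: left box on its +y side, right box on its -y side, centres 20 to 45 mm from the case's. All three upright within 0.17 rad (value of joint trigger below 0.05 rad and z of case_mid in the frame of rack between 0.07 and 0.086 m and x of case_mid in the frame of rack between -0.03 and 0.03 m and angle between each of case_mid, left_box_mid, right_box_mid's own z axis and vertical below 0.17 rad and angle between the y axis of case_mid and the y axis of rack, either way round below 0.2 rad and linear speed of case below 0.02 m/s and z of left_box_mid in the frame of rack between 0.045 and 0.06 m and y of case_mid in the frame of left_box_mid between -0.045 and -0.02 m and z of right_box_mid in the frame of rack between 0.045 and 0.06 m and y of case_mid in the frame of right_box_mid between 0.02 and 0.045 m); the robot touches nothing.
It fails at once if a bystander (tray, jar, spoon, calculator, magnifier) is pushed more than 30 mm (distance of any of black_tray, white_tray, jar, scoop, calculator, loupe from where it was at the start of the episode above 0.03 m).
It also fails if it takes over 69 s, if anything falls off the work surface, if the arm or the gripper's body presses on something with over 40 N, if the wrist force passes 120 N, or if a joint passes its speed limit or range.

## Working session

There is one attempt and no reset: what is moved stays moved. The work goes in short steps, Python scripts to look and compute and a tool call to move; the robot and the scene stay as the last step left them, time stands still between calls to the robot, and variables do not carry over. Pictures are saved under pics/ and viewed, at most 10 in all, crops included, and the job is handed in when it is done.

Besides the shell and the picture viewer there is one more tool, called after "Emit:" in YAML: its name, and indented under it one key for each argument. servo_tool: Moves the arm, as the interface text tells. Its arguments: {"type":"object","properties":{"plan":{"type":"array","items":{"type":"object","properties":{"angular":{"type":"array","items":{"type":"number"}},"dp":{"type":"array","items":{"type":"number"}},"gripper":{"type":"number"}}}}},"required":["plan"]}

```bash
mkdir -p pics; ls
cat > h.py <<'E'
import numpy as np, cv2, json
from scipy.spatial.transform import Rotation as R
from cell import telemetry, optics, ticket, env
def cam(name, st=None):
    c=optics.calibration(name); f=200/np.tan(np.radians(c["fovy"])/2)
    if "hand_eye" in c:
        st=st or telemetry.read_state(); H=np.array(c["hand_eye"])
        T=np.eye(4); T[:3,:3]=R.from_quat(st["tool_rot"]).as_matrix(); T[:3,3]=st["tcp_pos"]
        M=T@H; return c,f,M[:3,3],M[:3,:3]
    o=np.array(c["orientation"],float)
    return c,f,np.array(c["origin"],float),(R.from_quat(o).as_matrix() if o.shape==(4,) else o)
def ray(px,K):
    c,f,o,M=K
    D=np.array([c["k1"],0,0,0]); A=np.array([[f,0,c["cx"]],[0,f,c["cy"]],[0,0,1.]])
    u=cv2.undistortPoints(np.array([[px]],float),A,D)[0,0]
    d=M@np.array([u[0],-u[1],-1]); return o,d/np.linalg.norm(d)
def proj(P,K):
    c,f,o,M=K; q=M.T@(np.array(P,float)-o); x,y=q[0]/-q[2],-q[1]/-q[2]
    s=1+c["k1"]*(x*x+y*y); return np.array([f*x*s+c["cx"],f*y*s+c["cy"]])
def atz(px,K,z):
    o,d=ray(px,K); return o+d*(z-o[2])/d[2]
def tri(rays):
    A=np.zeros((3,3));b=np.zeros(3)
    for o,d in rays:
        P=np.eye(3)-np.outer(d,d);A+=P;b+=P@o
    p=np.linalg.solve(A,b); return p,[float(np.linalg.norm((np.eye(3)-np.outer(d,d))@(p-o))) for o,d in rays]
E
python3 - <<'E'
from h import *
np.set_printoptions(precision=1,suppress=True)
print(env.grip_point_offset)
st=telemetry.read_state();print(st["t"],st["tool_rot"],st["tcp_pos"],st["finger_gap"])
ims={n:optics.capture(n) for n in("scene","top","wrist")}
cv2.imwrite("pics/s.png",ims["scene"]);cv2.imwrite("pics/t.png",ims["top"])
K={n:cam(n) for n in("scene","top","wrist")}
for n in K: print(n,K[n][1],K[n][2],K[n][3].ravel(),K[n][0]["k1"])
for t in["reader","scan_head","squeeze","terminal","slot","case_mid","rack","left_box_mid","right_box_mid","jar"]:
    for n in("scene","top"):
        print(t,n,[(np.round(d["position"],1).tolist(),round(d["conf"],2)) for d in optics.place_of(t,n)[:4]])
E
```

```text
pics
18.700000000000003
0.0 [ 1.   0.2 -0.  -0. ] [ 255.4 -542.6  230.1] 85.44313709581199
scene 414.80390609720706 [1349.7  469.3  798. ] [-0.5 -0.5  0.7  0.9 -0.3  0.4  0.   0.8  0.6] -0.06826118086176532
top 430.5076767669818 [ 301.6  -16.5 1504.8] [ 0.   1.  -0.2 -1.   0.  -0.  -0.   0.2  1. ] -0.07833998301346985
wrist 313.19162596495727 [ 318.2 -512.   372.3] [ 0.4  0.9  0.3 -0.9  0.4  0.1 -0.  -0.3  1. ] -0.06176880571922956
reader scene [([249.1, 225.0], 0.88)]
reader top [([376.3, 198.8], 0.87), ([255.6, 183.9], 0.26)]
scan_head scene [([218.1, 181.3], 0.63), ([494.3, 314.1], 0.43)]
scan_head top [([407.7, 192.4], 0.77)]
squeeze scene [([234.6, 182.7], 0.64)]
squeeze top []
terminal scene [([208.5, 163.9], 0.91)]
terminal top [([374.8, 263.5], 0.25)]
slot scene [([271.3, 234.2], 0.75)]
slot top [([350.4, 194.9], 0.74)]
case_mid scene [([265.1, 213.8], 0.61)]
case_mid top [([357.8, 190.5], 0.73)]
rack scene [([377.6, 290.5], 0.93)]
rack top [([250.0, 186.4], 0.77), ([168.0, 201.0], 0.54)]
left_box_mid scene [([386.0, 272.0], 0.94), ([429.2, 308.7], 0.91), ([317.6, 268.2], 0.87), ([410.6, 247.1], 0.67)]
left_box_mid top [([237.9, 222.1], 0.81), ([291.5, 168.5], 0.8), ([242.0, 180.9], 0.54)]
right_box_mid scene [([371.8, 270.0], 0.9)]
right_box_mid top [([253.8, 183.4], 0.64), ([310.8, 197.3], 0.19)]
jar scene [([311.1, 253.2], 0.64)]
jar top [([308.0, 195.5], 0.41)]
```

View pics/s.png

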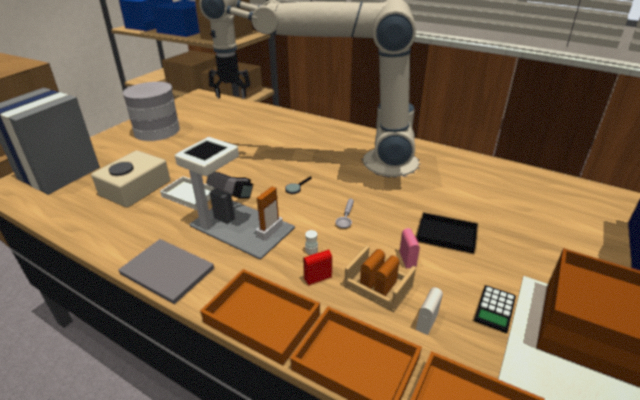

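View pics/t.png

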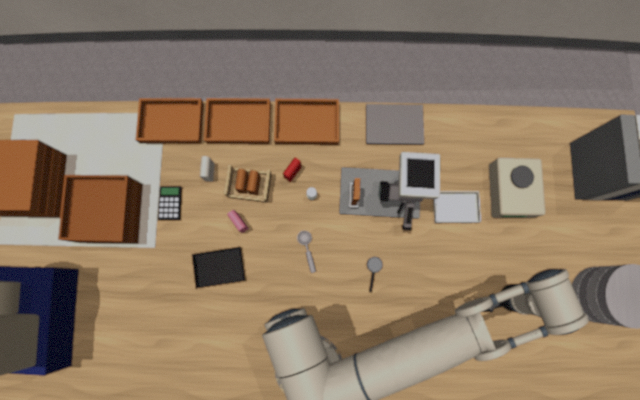

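Run:
```python
from h import *
np.set_printoptions(precision=1,suppress=True)
S,T=cam("scene"),cam("top")
for n,a,b in[("reader",[249.1,225],[376.3,198.8]),("head",[218.1,181.3],[407.7,192.4]),("slot",[271.3,234.2],[350.4,194.9]),("case",[265.1,213.8],[357.8,190.5]),("rack",[377.6,290.5],[250,186.4]),("left",[386,272],[242,180.9]),("right",[371.8,270],[253.8,183.4])]:
    print(n,*tri([ray(a,S),ray(b,T)]))
print("sq",atz([234.6,182.7],S,99),"term",atz([208.5,163.9],S,215),"jar",atz([311.1,253.2],S,0))
```

```text
reader [ 584.5 -234.3   -3.6] [1.2250291233270312, 1.225029123327071]
head [ 586.7 -324.5  129.1] [6.002981112738157, 6.002981112738007]
slot [ 595.6 -141.     5.6] [1.2723168963338027, 1.2723168963338414]
case [ 596.3 -158.6   75.9] [3.163648918165969, 3.163648918166036]
rack [626.9 219.7 -15.9] [0.7221686535435473, 0.7221686535435651]
left [629.1 236.5  61.6] [1.20511449413801, 1.2051144941380707]
right [624.5 197.4  45.7] [0.7921704475965196, 0.7921704475964386]
sq [ 534.6 -316.    99. ] term [ 629.1 -314.5  215. ] jar [603.1   3.6  -0. ]
```

The pictures show the reader at scene (249,225) / top (376,199), with the case standing in its slot at scene (267,215). The rack with the two brown boxes is at scene (378,275) / top (249,184). The pink, red and white look-alikes stand apart from them. Next I go to a tilted standoff for a close wrist view.

```bash
cat >> h.py <<'E'
from scipy.linalg import logm, expm
def Rt(yaw,tilt):  # tool x -> reader +x, tool z down, tilted by 'tilt' towards +x
    return R.from_euler("z",yaw).as_matrix()@R.from_euler("y",-tilt).as_matrix()@np.diag([1.,-1,-1])
def go(p,M,N,st=None):
    st=st or telemetry.read_state()
    T=np.eye(4);T[:3,:3]=R.from_quat(st["tool_rot"]).as_matrix();T[:3,3]=st["tcp_pos"]
    G=np.eye(4);G[:3,:3]=M;G[:3,3]=p
    D=np.real(expm(np.real(logm(np.linalg.inv(T)@G))/N))
    print("N",N,"dp",np.round(D[:3,3],2).tolist(),"ang",np.round(R.from_matrix(D[:3,:3]).as_rotvec(),4).tolist())
E
python3 - <<'E'
from h import *
go([468,-318,212],Rt(0,np.pi/6),10)
print(Rt(0,np.pi/6)[:,2])
E
```

```text
N 10 dp [25.41, -16.93, 7.77] ang [-0.0115, 0.0515, 0.043]
[ 0.5        0.        -0.8660254]
```

Emit:
servo_tool:
  plan:
    - {"dp": [25.4,-16.9,7.8],"angular": [-0.0115,0.0515,0.043],"gripper": 1}
    - {"dp": [25.4,-16.9,7.8],"angular": [-0.0115,0.0515,0.043],"gripper": 1}
    - {"dp": [25.4,-16.9,7.8],"angular": [-0.0115,0.0515,0.043],"gripper": 1}
    - {"dp": [25.4,-16.9,7.8],"angular": [-0.0115,0.0515,0.043],"gripper": 1}
    - {"dp": [25.4,-16.9,7.8],"angular": [-0.0115,0.0515,0.043],"gripper": 1}
    - {"dp": [25.4,-16.9,7.8],"angular": [-0.0115,0.0515,0.043],"gripper": 1}
    - {"dp": [25.4,-16.9,7.8],"angular": [-0.0115,0.0515,0.043],"gripper": 1}
    - {"dp": [25.4,-16.9,7.8],"angular": [-0.0115,0.0515,0.043],"gripper": 1}
    - {"dp": [25.4,-16.9,7.8],"angular": [-0.0115,0.0515,0.043],"gripper": 1}
    - {"dp": [25.4,-16.9,7.8],"angular": [-0.0115,0.0515,0.043],"gripper": 1}

```text
t: 2.4
tcp_pos: [468.6, -317.7, 211.8]
tool_rot: [0.966, -0.001, 0.26, -0.0]
force: [-0.1, -0.5, 0.3]
finger_gap: 85.3
grip_force: 0.0
```

```bash
cat > look.py <<'E'
from h import *
import sys
np.set_printoptions(precision=1,suppress=True)
st=telemetry.read_state();print(st["t"],np.array(st["tcp_pos"]),R.from_quat(st["tool_rot"]).as_matrix()[:,2],np.array(st["joint_positions"]).round(2))
im=optics.capture("wrist");cv2.imwrite("pics/%s.png"%sys.argv[1],im)
W=cam("wrist",st)
z=dict(reader=12,scan_head=130,squeeze=99,terminal=215,slot=12,case_mid=82,rack=0,left_box_mid=52,right_box_mid=52)
rec={}
for t in sys.argv[2:]:
    for d in optics.place_of(t,"wrist")[:3]:
        print(t,np.round(d["position"],1),round(d["conf"],2),"at z%d"%z[t],atz(d["position"],W,z[t]))
        o,r=ray(d["position"],W);rec.setdefault(t,[]).append([list(map(float,d["position"])),o.tolist(),r.tolist()])
json.dump(rec,open(sys.argv[1]+".json","w"))
E
python3 look.py w1 reader scan_head squeeze slot case_mid terminal
```

```text
2.4 [ 468.6 -317.7  211.8] [ 0.5 -0.  -0.9] [-0.9 -0.4  1.8  0.4  1.4  0.7]
reader [254.2 169.9] 0.74 at z12 [ 577.4 -241.9   12. ]
scan_head [329.3 118.9] 0.96 at z130 [ 582.9 -327.8  130. ]
squeeze [320.2 190.5] 0.73 at z99 [ 528.6 -320.2   99. ]
slot [181.  161.9] 0.68 at z12 [ 588.1 -150.9   12. ]
case_mid [149.4 136.7] 0.59 at z82 [ 589.9 -147.3   82. ]
```

View pics/w1.png

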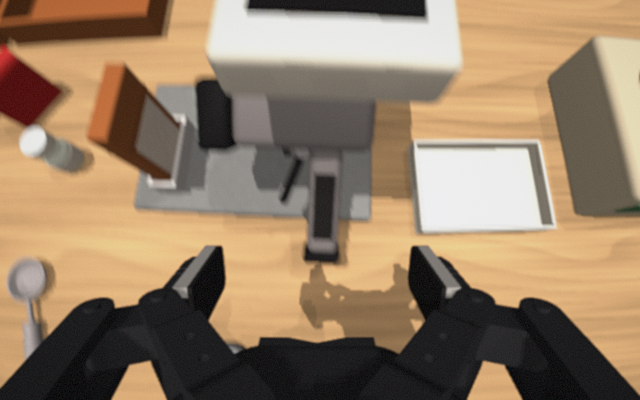

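The picture shows the grip at (323,200) with the black trigger to its left at (292,178), the plate's near corners at (135,209) and (370,219), and the case at (140,120).

Run:
```python
from h import *
np.set_printoptions(precision=1,suppress=True)
W=cam("wrist");S,T=cam("scene"),cam("top")
a,b,c=[atz(p,W,12)[:2] for p in([135,209],[370,219.5],[160,85.5])]
print(a,b,c,np.linalg.norm(a-b),np.linalg.norm(a-c)); y=(a-b)/np.linalg.norm(a-b); yaw=np.arctan2(-y[0],y[1]);x=np.array([y[1],-y[0]]);print("yaw",yaw)
o=(a+b)/2+85*x;print("origin",o,"slot",o+90*y)
w=json.load(open("w1.json"))
for n,p,q in[("scan_head",[218.1,181.3],[407.7,192.4]),("squeeze",[234.6,182.7],None),("slot",[271.3,234.2],[350.4,194.9]),("case_mid",[265.1,213.8],[357.8,190.5])]:
    r=[ray(p,S),tuple(map(np.array,w[n][0][1:]))]
    if q: r.append(ray(q,T))
    print(n,*tri(r))
for px in([310,215],[337,215],[312,170],[340,172]): print(px,atz(px,W,112))
```

```text
[ 527.4 -102.5] [ 515.3 -380.1] [ 693.7 -111.4] 277.84609087249237 166.47516336638583
yaw -0.04346270595309825
origin [ 606.3 -245. ] slot [ 610.2 -155.1]
scan_head [ 585.6 -326.3  127.1] [5.771768240314459, 1.9225084261852359, 6.612705378989921]
squeeze [ 529.8 -320.4   95. ] [0.1631480895266885, 0.16314808952683776]
slot [ 593.9 -143.3    1.4] [2.281144050530737, 2.8201458838979656, 3.332739856106497]
case_mid [ 594.6 -154.    80.5] [3.7974352150698287, 8.283640483160559, 7.159016722834722]
[310, 215] [ 502.7 -312.8  112. ]
[337, 215] [ 502.7 -335.3  112. ]
[312, 170] [ 542.2 -314.4  112. ]
[340, 172] [ 540.3 -338.5  112. ]
```

Run:
```python
from h import *
M=Rt(-.045,np.pi/6);G=np.array([531,-320.5,98.])
go(G-46*M[:,2],M,10)
```

```text
N 10 dp [-0.18, -0.04, 8.42] ang [-0.0022, 0.0001, 0.0038]
```

Emit:
servo_tool:
  plan:
    - {"dp": [-0.2,0,8.4],"angular": [-0.0022,0,0.0038],"gripper": 1}
    - {"dp": [-0.2,0,8.4],"angular": [-0.0022,0,0.0038],"gripper": 1}
    - {"dp": [-0.2,0,8.4],"angular": [-0.0022,0,0.0038],"gripper": 1}
    - {"dp": [-0.2,0,8.4],"angular": [-0.0022,0,0.0038],"gripper": 1}
    - {"dp": [-0.2,0,8.4],"angular": [-0.0022,0,0.0038],"gripper": 1}
    - {"dp": [-0.2,0,8.4],"angular": [-0.0022,0,0.0038],"gripper": 1}
    - {"dp": [-0.2,0,8.4],"angular": [-0.0022,0,0.0038],"gripper": 1}
    - {"dp": [-0.2,0,8.4],"angular": [-0.0022,0,0.0038],"gripper": 1}
    - {"dp": [-0.2,0,8.4],"angular": [-0.0022,0,0.0038],"gripper": 1}
    - {"dp": [-0.2,0,8.4],"angular": [-0.0022,0,0.0038],"gripper": 1}

```text
t: 4.0
tcp_pos: [508.5, -319.2, 137.5]
tool_rot: [0.966, -0.022, 0.259, 0.006]
force: [-0.2, 0.5, -0.4]
finger_gap: 85.4
grip_force: 0.0
```

```bash
python3 look.py w2 scan_head squeeze slot case_mid
python3 - <<'E'
from h import *
np.set_printoptions(precision=1,suppress=True)
a,b=json.load(open("w1.json")),json.load(open("w2.json"))
for n in a:
    if n in b: print(n,*tri([tuple(map(np.array,v[n][0][1:])) for v in(a,b)]))
W=cam("wrist");im=cv2.imread("pics/w2.png")
M=Rt(-.045,0)
def rd(l,h): return proj(np.array([531,-320.5,99])+M@np.diag([1,-1,-1])@np.array([-l*.866,h,-l*.5]),W)
for h in(-19,30):  # expected back of grip and trigger face
    for l in(-15,0,15):cv2.circle(im,tuple(int(v) for v in rd(l,h)),2,(0,255,0),-1)
cv2.imwrite("pics/w2b.png",im)
E
```

```text
4.0 [ 508.5 -319.2  137.5] [ 0.5 -0.  -0.9] [-0.8 -0.3  1.8  0.4  1.2  0.7]
scan_head [325.4 122.8] 0.56 at z130 [ 580.9 -326.7  130. ]
squeeze [318.3 221.9] 0.94 at z99 [ 528.2 -320.4   99. ]
slot [137.7 177.2] 0.72 at z12 [ 592.5 -149.1   12. ]
case_mid [ 86.9 155.6] 0.7 at z82 [ 588.1 -148.7   82. ]
scan_head [ 552.8 -324.4  186.5] [0.8544012331943083, 0.854401233194154]
squeeze [ 527.6 -320.2  102.7] [0.0742486967521275, 0.07424869675200353]
slot [ 590.3 -150.1   12.1] [2.135662984970939, 2.135662984971039]
case_mid [ 590.2 -146.1   79.3] [0.8897321750822956, 0.8897321750821734]
```

View pics/w2b.png

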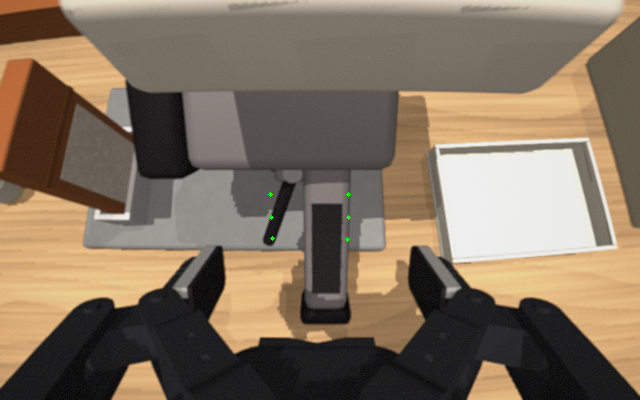

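The picture shows the predicted dots lying on the back edge of the grip at (348,217) and near the trigger's outer face at (271,217), so the estimate holds. Next I go in.

Run:
```python
from h import *
M=Rt(-.045,np.pi/6);G=np.array([529,-320.4,99.5])
go(G+20*M[:,2],M,9)
```

```text
N 9 dp [-0.16, 0.02, 7.09] ang [-0.0, -0.0, 0.0001]
```

Emit:
servo_tool:
  plan:
    - {"dp": [-0.2,0,7.1],"angular": [0,0,0],"gripper": 1}
    - {"dp": [-0.2,0,7.1],"angular": [0,0,0],"gripper": 1}
    - {"dp": [-0.2,0,7.1],"angular": [0,0,0],"gripper": 1}
    - {"dp": [-0.2,0,7.1],"angular": [0,0,0],"gripper": 1}
    - {"dp": [-0.2,0,7.1],"angular": [0,0,0],"gripper": 1}
    - {"dp": [-0.2,0,7.1],"angular": [0,0,0],"gripper": 1}
    - {"dp": [-0.2,0,7.1],"angular": [0,0,0],"gripper": 1}
    - {"dp": [-0.2,0,7.1],"angular": [0,0,0],"gripper": 1}
    - {"dp": [-0.2,0,7.1],"angular": [0,0,0],"gripper": 1}
    - {"dp": [0,0,0],"angular": [0,0,0],"gripper": 1}

```text
t: 5.5
tcp_pos: [538.5, -320.2, 80.7]
tool_rot: [0.966, -0.021, 0.258, 0.005]
force: [0.4, 0.8, -0.4]
finger_gap: 85.5
grip_force: 0.0
```

Emit:
servo_tool:
  plan:
    - {"dp": [0,0,0],"angular": [0,0,0],"gripper": 0.4}
    - {"dp": [0,0,0],"angular": [0,0,0],"gripper": 0.2}
    - {"dp": [0,0,0],"angular": [0,0,0],"gripper": 0}
    - {"dp": [0,0,0],"angular": [0,0,0],"gripper": -0.1}
    - {"dp": [0,0,0],"angular": [0,0,0],"gripper": -0.15}
    - {"dp": [0,0,0],"angular": [0,0,0],"gripper": -0.2}
    - {"dp": [0,0,0],"angular": [0,0,0],"gripper": -0.2}
    - {"dp": [0,0,0],"angular": [0,0,0],"gripper": -0.2}
    - {"dp": [0,0,0],"angular": [0,0,0],"gripper": -0.2}
    - {"dp": [0,0,0],"angular": [0,0,0],"gripper": -0.2}

```text
t: 6.75
tcp_pos: [538.1, -321.8, 82.5]
tool_rot: [0.966, -0.021, 0.259, 0.007]
force: [-5.8, -1.5, 3.5]
finger_gap: 36.7
grip_force: 60.9
```

Run:
```python
from h import *
cv2.imwrite("pics/w3.png",cv2.resize(optics.capture("wrist")[130:330,180:460],None,fx=2,fy=2))
```

```text
(no output)
```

View pics/w3.png

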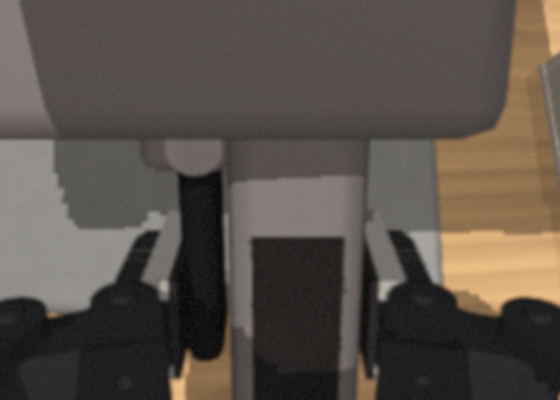

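The trigger blade (crop 200,270) is parallel to the grip, so it is fully squeezed. Next I let it spring back and retreat.

Emit:
servo_tool:
  plan:
    - {"dp": [0,0,0],"angular": [0,0,0],"gripper": -0.2}
    - {"dp": [0,0,0],"angular": [0,0,0],"gripper": 0.2}
    - {"dp": [0,0,0],"angular": [0,0,0],"gripper": 0.6}
    - {"dp": [0,0,0],"angular": [0,0,0],"gripper": 1}
    - {"dp": [0,0,0],"angular": [0,0,0],"gripper": 1}
    - {"dp": [0,0,0],"angular": [0,0,0],"gripper": 1}
    - {"dp": [0,0,0],"angular": [0,0,0],"gripper": 1}
    - {"dp": [0,0,0],"angular": [0,0,0],"gripper": 1}
    - {"dp": [0,0,-8],"angular": [0,0,0],"gripper": 1}
    - {"dp": [0,0,-16],"angular": [0,0,0],"gripper": 1}

```text
t: 8.05
tcp_pos: [526.1, -319.7, 102.6]
tool_rot: [0.966, -0.021, 0.258, 0.005]
force: [-0.9, 0.3, 0.9]
finger_gap: 85.5
grip_force: 0.0
```

Emit:
servo_tool:
  plan:
    - {"dp": [0,0,-22],"angular": [0,0,0],"gripper": 1}
    - {"dp": [0,0,-22],"angular": [0,0,0],"gripper": 1}
    - {"dp": [0,0,-22],"angular": [0,0,0],"gripper": 1}
    - {"dp": [0,0,-22],"angular": [0,0,0],"gripper": 1}
    - {"dp": [0,0,-22],"angular": [0,0,0],"gripper": 1}
    - {"dp": [0,0,-22],"angular": [0,0,0],"gripper": 1}
    - {"dp": [0,0,-22],"angular": [0,0,0],"gripper": 1}
    - {"dp": [0,0,-10],"angular": [0,0,0],"gripper": 1}
    - {"dp": [0,0,0],"angular": [0,0,0],"gripper": 1}
    - {"dp": [0,0,0],"angular": [0,0,0],"gripper": 1}

```text
t: 9.3
tcp_pos: [444.7, -316.2, 243.6]
tool_rot: [0.966, -0.021, 0.258, 0.005]
force: [-0.6, -0.6, 0.1]
finger_gap: 85.6
grip_force: 0.0
```

Run:
```python
from h import *
# vertical tool, in front of and above the case, camera looking at it
go([530,-150,255],Rt(-.045,0.0),10)
```

```text
N 10 dp [7.87, -16.99, 1.14] ang [-0.0001, -0.0523, 0.0001]
```

Emit:
servo_tool:
  plan:
    - {"dp": [7.9,-17,1.1],"angular": [0,-0.0523,0],"gripper": 1}
    - {"dp": [7.9,-17,1.1],"angular": [0,-0.0523,0],"gripper": 1}
    - {"dp": [7.9,-17,1.1],"angular": [0,-0.0523,0],"gripper": 1}
    - {"dp": [7.9,-17,1.1],"angular": [0,-0.0523,0],"gripper": 1}
    - {"dp": [7.9,-17,1.1],"angular": [0,-0.0523,0],"gripper": 1}
    - {"dp": [7.9,-17,1.1],"angular": [0,-0.0523,0],"gripper": 1}
    - {"dp": [7.9,-17,1.1],"angular": [0,-0.0523,0],"gripper": 1}
    - {"dp": [7.9,-17,1.1],"angular": [0,-0.0523,0],"gripper": 1}
    - {"dp": [7.9,-17,1.1],"angular": [0,-0.0523,0],"gripper": 1}
    - {"dp": [7.9,-17,1.1],"angular": [0,-0.0523,0],"gripper": 1}

```text
t: 10.55
tcp_pos: [530.5, -149.0, 255.0]
tool_rot: [1.0, -0.022, -0.001, -0.0]
force: [-0.4, -0.3, -0.8]
finger_gap: 85.1
grip_force: 0.0
```

```bash
python3 look.py w4 slot case_mid
python3 - <<'E'
from h import *
np.set_printoptions(precision=1,suppress=True)
W=cam("wrist")
for d in optics.silhouettes("case_mid","wrist")[:2]:
    print(d["conf"],d["bbox"])
    c=max(cv2.findContours(d["region"].astype(np.uint8),0,1)[0],key=cv2.contourArea)
    print(cv2.approxPolyDP(c,4,True)[:,0].tolist())
E
```

```text
10.55 [ 530.5 -149.   255. ] [-0.  0. -1.] [-0.3 -0.   1.3 -0.   1.9  1.3]
0.59 [302.1, 70.8, 25.2, 95.2]
[[303, 72], [301, 162], [321, 165], [324, 74]]
```

View pics/w4.png

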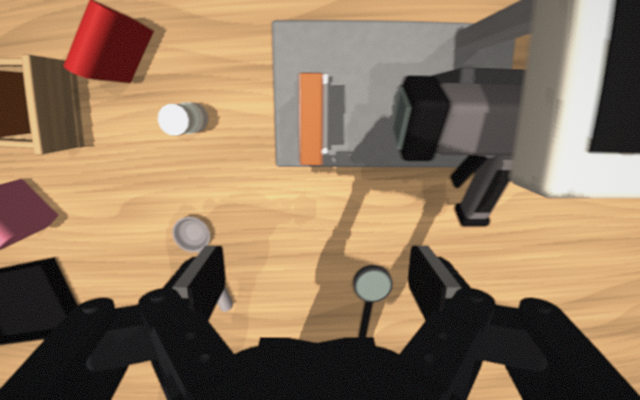

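The case's top face has its corners at (301,72), (324,73), (322,165) and (300,163), and the trigger at (465,172) is sprung away from the grip again.

Run:
```python
from h import *
np.set_printoptions(precision=1,suppress=True)
W=cam("wrist")
q=[atz(p,W,152)[:2] for p in([301,72.5],[324,73.5],[321.5,165],[299.5,163])]
print(q); q=np.array(q); far=(q[0]+q[1])/2; near=(q[2]+q[3])/2; d=far-near
print("mid",q.mean(0),"yaw",np.arctan2(d[1],d[0]),np.linalg.norm(d),np.linalg.norm(q[0]-q[1]))
S=cam("scene");print([proj([*q.mean(0),z],S) for z in(12,152)])
p=[atz(p,W,12)[:2] for p in([274,22],[277,166])];print(p)
m=q.mean(0);yaw=-.045
go([m[0],m[1],215],Rt(yaw,0),10)
```

```text
[array([ 623.4, -141.4]), array([ 622. , -158.3]), array([ 553.5, -153.9]), array([ 555.8, -136.5])]
mid [ 588.7 -147.5] yaw -0.06867562490902164 68.19258106676055 16.98307028937361
[array([270.3, 230.5]), array([266.6, 191.7])]
[array([ 692.5, -108. ]), array([528.1, -99.4])]
N 10 dp [5.82, -0.48, 3.99] ang [-0.0001, 0.0001, 0.0002]
```

Emit:
servo_tool:
  plan:
    - {"dp": [5.8,-0.5,6],"angular": [0,0,0.001],"gripper": 0.1}
    - {"dp": [5.8,-0.5,6],"angular": [0,0,0.001],"gripper": 0.1}
    - {"dp": [5.8,-0.5,6],"angular": [0,0,0.001],"gripper": 0.1}
    - {"dp": [5.8,-0.5,6],"angular": [0,0,0.001],"gripper": 0.1}
    - {"dp": [5.8,-0.5,6],"angular": [0,0,0.001],"gripper": 0.1}
    - {"dp": [5.8,-0.5,6],"angular": [0,0,0.001],"gripper": 0.1}
    - {"dp": [5.8,-0.5,6],"angular": [0,0,0.001],"gripper": 0.1}
    - {"dp": [5.8,-0.5,6],"angular": [0,0,0.001],"gripper": 0.1}
    - {"dp": [5.8,-0.5,6],"angular": [0,0,0.001],"gripper": 0.1}
    - {"dp": [5.8,-0.5,6],"angular": [0,0,0.001],"gripper": 0.1}

```text
t: 12.0
tcp_pos: [588.8, -147.8, 195.9]
tool_rot: [1.0, -0.027, 0.0, -0.0]
force: [0.3, -0.3, -0.1]
finger_gap: 46.9
grip_force: 0.0
```

Run:
```python
from h import *
st=telemetry.read_state();W=cam("wrist",st);im=optics.capture("wrist");cv2.imwrite("pics/w5.png",im)
np.set_printoptions(precision=1,suppress=True)
for d in optics.silhouettes("case_mid","wrist")[:2]:
    c=max(cv2.findContours(d["region"].astype(np.uint8),0,1)[0],key=cv2.contourArea)
    print(d["conf"],cv2.approxPolyDP(c,4,True)[:,0].tolist())
M=Rt(-.055,0)
print([proj(np.array([588.7,-147.5,152])+[*(M[:2,:2]@[a,b]),0],W) for a,b in((35,-9),(35,9),(-35,9),(-35,-9))])
print(st["tcp_pos"],st["finger_gap"]);go([588.7,-147.5,118],M,10,st)
```

```text
0.74 [[312, 140], [303, 165], [307, 267], [328, 267], [330, 157], [324, 141]]
0.23 [[639, 30], [625, 60], [554, 70], [272, 70], [277, 225], [302, 225], [303, 155], [307, 142], [318, 138], [328, 143], [332, 158], [333, 226], [414, 226], [431, 254], [457, 253], [476, 245], [479, 266], [485, 269], [476, 279], [501, 301], [514, 298], [559, 246], [586, 243], [569, 326], [614, 368], [639, 373]]
[array([302.4, 164.3]), array([332.4, 164.4]), array([330.7, 268.5]), array([303.6, 268.5])]
[ 588.8 -147.8  195.9] 46.912823085565904
N 10 dp [-0.01, -0.03, 7.79] ang [-0.0, -0.0, 0.0001]
```

View pics/w5.png

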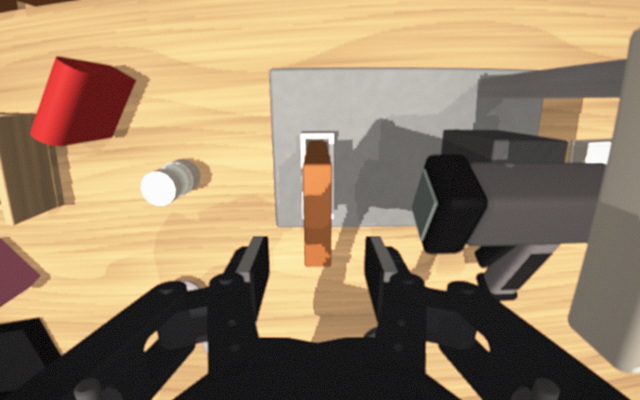

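The case's top face spans (303,165) to (330,267), which matches the prediction, and it lies centred between the fingers. Next I descend and grip.

Emit:
servo_tool:
  plan:
    - {"dp": [0,0,9.75],"angular": [0,0,0],"gripper": 0.1}
    - {"dp": [0,0,9.75],"angular": [0,0,0],"gripper": 0.1}
    - {"dp": [0,0,9.75],"angular": [0,0,0],"gripper": 0.1}
    - {"dp": [0,0,9.75],"angular": [0,0,0],"gripper": 0.1}
    - {"dp": [0,0,9.75],"angular": [0,0,0],"gripper": 0.1}
    - {"dp": [0,0,9.75],"angular": [0,0,0],"gripper": 0.1}
    - {"dp": [0,0,9.75],"angular": [0,0,0],"gripper": 0.1}
    - {"dp": [0,0,9.75],"angular": [0,0,0],"gripper": 0.1}
    - {"dp": [0,0,0],"angular": [0,0,0],"gripper": -0.4}
    - {"dp": [0,0,0],"angular": [0,0,0],"gripper": -0.8}

```text
t: 13.35
tcp_pos: [588.5, -147.9, 118.6]
tool_rot: [1.0, -0.027, 0.0, 0.0]
force: [0.7, -0.0, -2.0]
finger_gap: 17.0
grip_force: 59.0
```

Emit:
servo_tool:
  plan:
    - {"dp": [0,0,0],"angular": [0,0,0],"gripper": -1}
    - {"dp": [0,0,0],"angular": [0,0,0],"gripper": -1}
    - {"dp": [0,0,0],"angular": [0,0,0],"gripper": -1}
    - {"dp": [0,0,0],"angular": [0,0,0],"gripper": -1}
    - {"dp": [0,0,-10],"angular": [0,0,0],"gripper": -1}
    - {"dp": [0,0,-10],"angular": [0,0,0],"gripper": -1}
    - {"dp": [0,0,-20],"angular": [0,0,0],"gripper": -1}
    - {"dp": [0,0,-30],"angular": [0,0,0],"gripper": -1}
    - {"dp": [0,0,-30],"angular": [0,0,0],"gripper": -1}
    - {"dp": [0,0,-30],"angular": [0,0,0],"gripper": -1}

```text
t: 14.6
tcp_pos: [588.4, -147.8, 251.2]
tool_rot: [1.0, -0.027, 0.001, 0.0]
force: [0.7, 0.7, -1.5]
finger_gap: 17.4
grip_force: 59.0
```

Run:
```python
from h import *
# look at the rack from near: from height z=270
go([560,150,275],Rt(0,0),10)
```

```text
N 10 dp [-3.72, -29.69, -2.39] ang [0.0, -0.0002, -0.0054]
```

Emit:
servo_tool:
  plan:
    - {"dp": [-3.7,-29.7,-2.4],"angular": [0,0,-0.0054],"gripper": -1}
    - {"dp": [-3.7,-29.7,-2.4],"angular": [0,0,-0.0054],"gripper": -1}
    - {"dp": [-3.7,-29.7,-2.4],"angular": [0,0,-0.0054],"gripper": -1}
    - {"dp": [-3.7,-29.7,-2.4],"angular": [0,0,-0.0054],"gripper": -1}
    - {"dp": [-3.7,-29.7,-2.4],"angular": [0,0,-0.0054],"gripper": -1}
    - {"dp": [-3.7,-29.7,-2.4],"angular": [0,0,-0.0054],"gripper": -1}
    - {"dp": [-3.7,-29.7,-2.4],"angular": [0,0,-0.0054],"gripper": -1}
    - {"dp": [-3.7,-29.7,-2.4],"angular": [0,0,-0.0054],"gripper": -1}
    - {"dp": [-3.7,-29.7,-2.4],"angular": [0,0,-0.0054],"gripper": -1}
    - {"dp": [-3.7,-29.7,-2.4],"angular": [0,0,-0.0054],"gripper": -1}

```text
t: 15.85
tcp_pos: [560.1, 151.1, 274.4]
tool_rot: [1.0, -0.0, 0.001, -0.0]
force: [-0.1, -0.5, -1.9]
finger_gap: 16.9
grip_force: 59.1
```

```bash
python3 look.py w6 rack left_box_mid right_box_mid;  python3 - <<'E'
from h import *
for t in("left_box_mid","rack"):
  for d in optics.silhouettes(t,"wrist")[:4]:
    c=max(cv2.findContours(d["region"].astype(np.uint8),0,1)[0],key=cv2.contourArea)
    print(t,d["conf"],cv2.approxPolyDP(c,4,True)[:,0].tolist())
E
```

```text
15.85 [560.1 151.1 274.4] [ 0.  0. -1.] [0.2 0.1 1.2 0.  1.9 1.8]
left_box_mid [128.6  70. ] 0.88 at z52 [670.6 362.8  52. ]
left_box_mid [238. 107.] 0.85 at z52 [628.3 240.7  52. ]
left_box_mid [237.7 218.6] 0.82 at z52 [494.3 249.8  52. ]
right_box_mid [277.7 110.8] 0.93 at z52 [623.8 195.9  52. ]
left_box_mid 0.95 [[422, 28], [407, 23], [392, 35], [358, 85], [375, 98], [388, 96], [428, 41]]
left_box_mid 0.89 [[95, 29], [102, 98], [159, 99], [156, 43], [117, 28]]
left_box_mid 0.68 [[235, 184], [205, 215], [245, 257], [261, 243], [269, 220]]
left_box_mid 0.63 [[219, 68], [215, 137], [241, 141], [254, 135], [258, 77]]
rack 0.8 [[187, 54], [187, 151], [213, 147], [304, 158], [316, 148], [323, 66], [286, 67]]
```

View pics/w6.png

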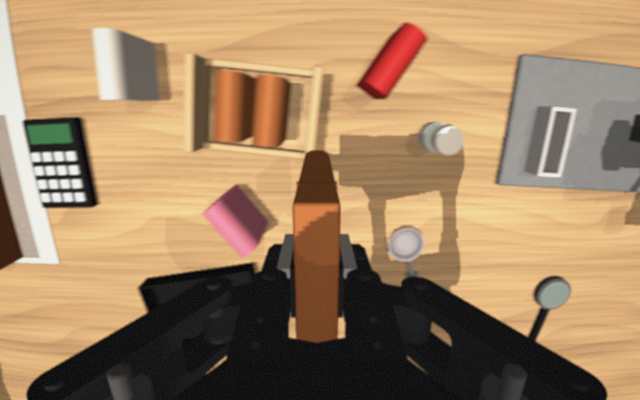

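The picture shows the case held vertically, and the rack at (255,108) with its two box tops at (233,105) and (270,110). The rack is turned by about -0.1 rad, and the empty slot is at (558,142). I shift sideways so that the gap lines up with the case, then measure again.

Run:
```python
from h import *
go([560,222,275],Rt(-.09,0),10)
```

```text
N 10 dp [-0.34, -7.25, -0.19] ang [0.0, -0.0001, 0.0089]
```

Emit:
servo_tool:
  plan:
    - {"dp": [-0.3,-7.2,0],"angular": [0,0,0.009],"gripper": -1}
    - {"dp": [-0.3,-7.2,0],"angular": [0,0,0.009],"gripper": -1}
    - {"dp": [-0.3,-7.2,0],"angular": [0,0,0.009],"gripper": -1}
    - {"dp": [-0.3,-7.2,0],"angular": [0,0,0.009],"gripper": -1}
    - {"dp": [-0.3,-7.2,0],"angular": [0,0,0.009],"gripper": -1}
    - {"dp": [-0.3,-7.2,0],"angular": [0,0,0.009],"gripper": -1}
    - {"dp": [-0.3,-7.2,0],"angular": [0,0,0.009],"gripper": -1}
    - {"dp": [-0.3,-7.2,0],"angular": [0,0,0.009],"gripper": -1}
    - {"dp": [-0.3,-7.2,0],"angular": [0,0,0.009],"gripper": -1}
    - {"dp": [-0.3,-7.2,0],"angular": [0,0,0.009],"gripper": -1}

```text
t: 17.4
tcp_pos: [560.2, 222.6, 272.4]
tool_rot: [0.999, -0.045, 0.0, -0.0]
force: [-0.7, -0.1, -1.3]
finger_gap: 16.9
grip_force: 59.3
```

```bash
python3 look.py w7 rack left_box_mid right_box_mid;  python3 - <<'E'
from h import *
im=cv2.imread("pics/w7.png");cv2.imwrite("pics/w7c.png",cv2.resize(im[30:230,200:440],None,fx=3,fy=3))
a,b=json.load(open("w6.json")),json.load(open("w7.json"))
np.set_printoptions(precision=1,suppress=True)
for n,z in(("rack",0),("right_box_mid",52)):
    if n in a and n in b: print(n,*tri([tuple(map(np.array,v[n][0][1:])) for v in(a,b)]))
E
```

```text
17.4 [560.2 222.6 272.4] [ 0.  0. -1.] [ 0.3  0.1  1.1 -0.   1.9  2. ]
rack [309.2 109.1] 0.91 at z0 [625.3 226.9   0. ]
left_box_mid [293.6 107.3] 0.92 at z52 [629.3 242.9  52. ]
left_box_mid [446.9  51.2] 0.9 at z52 [674.6  70.6  52. ]
left_box_mid [184.7  76.5] 0.56 at z52 [674.3 359.5  52. ]
right_box_mid [334.1 106.6] 0.64 at z52 [626.  197.7  52. ]
right_box_mid [624.8 197.1  42.1] [1.1086706200252343, 1.108670620024855]
```

View pics/w7c.png

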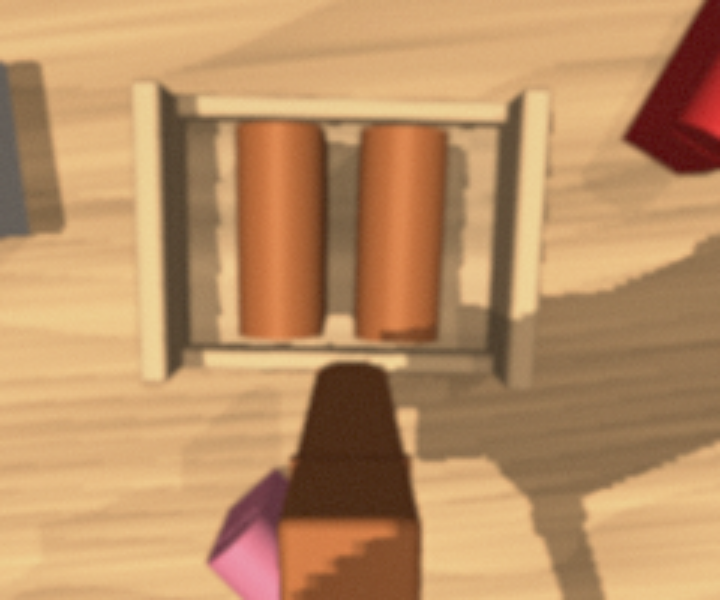

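The crop shows the left box spanning u 237–325 and the right box u 358–445. The gap's centre runs from (342,125) to (340,335), and the case tip at (352,370) is nearly in line.

Run:
```python
from h import *
np.set_printoptions(precision=1,suppress=True)
W=cam("wrist");g=lambda u,v,z:atz([200+u/3,30+v/3],W,z)[:2]
far,near=g(342.5,125,85),g(339.5,335,85);d=far-near
print("gap",far,near,(far+near)/2,"yaw",np.arctan2(d[1],d[0]))
print("gap w",np.linalg.norm(g(325,230,80)-g(358,230,80)),"box w",np.linalg.norm(g(237,230,82)-g(325,230,82)))
c=np.array([g(133,83,70),g(141,380,70),g(530,385,70),g(549,92,70)]);print(c,c.mean(0),[np.arctan2(*(c[i]-c[j])[::-1]) for i,j in((0,1),(3,2))],np.arctan2(-(c[0]-c[3])[0],(c[0]-c[3])[1]))
print("tip",g(352,366,272.4-106.5))
st=telemetry.read_state();print(proj(np.array(st["tcp_pos"])+[0,0,-106],W))
```

```text
gap [661.6 216.2] [592.8 223.5] [627.2 219.9] yaw -0.10621993948332596
gap w 11.35344636271705 box w 30.126505470431585
[[683.7 286.5]
 [581.3 298.5]
 [566.6 155.3]
 [667.9 144.4]] [624.9 221.2] [np.float64(-0.11605926395784755), np.float64(-0.10724851468984409)] -0.11042817620461158
tip [593.3 219.3]
[317.4 192.4]
```

Run:
```python
from h import *
go([626.2,219.9,212],Rt(-.108,0),10)
```

```text
N 10 dp [6.59, -0.42, 6.03] ang [0.0, -0.0, 0.0018]
```

Emit:
servo_tool:
  plan:
    - {"dp": [8.2,-0.5,0],"angular": [0,0,0.0022],"gripper": -1}
    - {"dp": [8.2,-0.5,0],"angular": [0,0,0.0022],"gripper": -1}
    - {"dp": [8.2,-0.5,0],"angular": [0,0,0.0022],"gripper": -1}
    - {"dp": [8.2,-0.5,0],"angular": [0,0,0.0022],"gripper": -1}
    - {"dp": [8.2,-0.5,10],"angular": [0,0,0.0022],"gripper": -1}
    - {"dp": [8.2,-0.5,10],"angular": [0,0,0.0022],"gripper": -1}
    - {"dp": [8.2,-0.5,10],"angular": [0,0,0.0022],"gripper": -1}
    - {"dp": [8.2,-0.5,10],"angular": [0,0,0.0022],"gripper": -1}
    - {"dp": [0,0,10],"angular": [0,0,0],"gripper": -1}
    - {"dp": [0,0,10],"angular": [0,0,0],"gripper": -1}

```text
t: 18.85
tcp_pos: [625.8, 219.8, 211.6]
tool_rot: [0.999, -0.054, 0.0, -0.0]
force: [1.0, 0.3, -2.5]
finger_gap: 17.2
grip_force: 59.3
```

Run:
```python
from h import *
go([626.2,219.9,180],Rt(-.108,0),10)
```

```text
N 10 dp [0.04, -0.02, 3.16] ang [-0.0, -0.0, 0.0]
```

Emit:
servo_tool:
  plan:
    - {"dp": [0,0,4],"angular": [0,0,0],"gripper": -1}
    - {"dp": [0,0,4],"angular": [0,0,0],"gripper": -1}
    - {"dp": [0,0,4],"angular": [0,0,0],"gripper": -1}
    - {"dp": [0,0,4],"angular": [0,0,0],"gripper": -1}
    - {"dp": [0,0,3],"angular": [0,0,0],"gripper": -1}
    - {"dp": [0,0,3],"angular": [0,0,0],"gripper": -1}
    - {"dp": [0,0,3],"angular": [0,0,0],"gripper": -1}
    - {"dp": [0,0,3],"angular": [0,0,0],"gripper": -1}
    - {"dp": [0,0,3],"angular": [0,0,0],"gripper": -1}
    - {"dp": [0,0,3],"angular": [0,0,0],"gripper": -1}

```text
t: 20.1
tcp_pos: [626.0, 219.6, 178.5]
tool_rot: [0.999, -0.054, 0.0, -0.0]
force: [-0.7, -0.8, -1.0]
finger_gap: 17.3
grip_force: 59.5
```

Emit:
servo_tool:
  plan:
    - {"dp": [0,0,3],"angular": [0,0,0],"gripper": -1}
    - {"dp": [0,0,3],"angular": [0,0,0],"gripper": -1}
    - {"dp": [0,0,3],"angular": [0,0,0],"gripper": -1}
    - {"dp": [0,0,3],"angular": [0,0,0],"gripper": -1}
    - {"dp": [0,0,3],"angular": [0,0,0],"gripper": -1}
    - {"dp": [0,0,3],"angular": [0,0,0],"gripper": -1}
    - {"dp": [0,0,3],"angular": [0,0,0],"gripper": -1}
    - {"dp": [0,0,3],"angular": [0,0,0],"gripper": -1}
    - {"dp": [0,0,3],"angular": [0,0,0],"gripper": -1}
    - {"dp": [0,0,3],"angular": [0,0,0],"gripper": -1}

```text
t: 21.35
tcp_pos: [625.9, 219.7, 148.2]
tool_rot: [0.999, -0.054, 0.0, -0.0]
force: [-0.2, -0.4, -1.3]
finger_gap: 17.2
grip_force: 59.4
```

Run:
```python
from h import *
a=optics.capture("scene")[200:320,320:460];cv2.imwrite("pics/s2.png",cv2.resize(a,None,fx=5,fy=5))
```

```text
(no output)
```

View pics/s2.png

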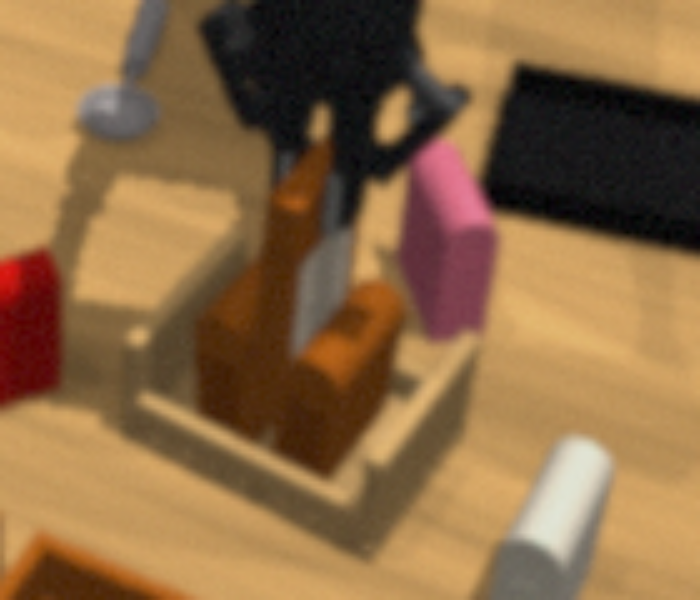

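The case is between the two upright boxes at (295,300). I continue down.

Emit:
servo_tool:
  plan:
    - {"dp": [0,0,3],"angular": [0,0,0],"gripper": -1}
    - {"dp": [0,0,3],"angular": [0,0,0],"gripper": -1}
    - {"dp": [0,0,3],"angular": [0,0,0],"gripper": -1}
    - {"dp": [0,0,3],"angular": [0,0,0],"gripper": -1}
    - {"dp": [0,0,3],"angular": [0,0,0],"gripper": -1}
    - {"dp": [0,0,3],"angular": [0,0,0],"gripper": -1}
    - {"dp": [0,0,3],"angular": [0,0,0],"gripper": -1}
    - {"dp": [0,0,3],"angular": [0,0,0],"gripper": -1}
    - {"dp": [0,0,2],"angular": [0,0,0],"gripper": -1}
    - {"dp": [0,0,2],"angular": [0,0,0],"gripper": -1}

```text
t: 22.65
tcp_pos: [625.8, 219.9, 119.9]
tool_rot: [0.999, -0.054, -0.0, -0.0]
force: [-1.3, -0.4, -1.2]
finger_gap: 17.5
grip_force: 59.5
```

Emit:
servo_tool:
  plan:
    - {"dp": [0,0,1],"angular": [0,0,0],"gripper": -1}
    - {"dp": [0,0,1],"angular": [0,0,0],"gripper": -1}
    - {"dp": [0,0,0.7],"angular": [0,0,0],"gripper": -1}
    - {"dp": [0,0,0],"angular": [0,0,0],"gripper": -1}
    - {"dp": [0,0,0],"angular": [0,0,0],"gripper": -1}
    - {"dp": [0,0,0],"angular": [0,0,0],"gripper": -1}
    - {"dp": [0,0,0],"angular": [0,0,0],"gripper": -1}
    - {"dp": [0,0,0],"angular": [0,0,0],"gripper": -1}
    - {"dp": [0,0,0],"angular": [0,0,0],"gripper": -1}
    - {"dp": [0,0,0],"angular": [0,0,0],"gripper": -1}

```text
t: 23.9
tcp_pos: [626.0, 219.8, 117.8]
tool_rot: [0.999, -0.054, 0.0, -0.0]
force: [-0.2, 0.2, -1.0]
finger_gap: 17.2
grip_force: 59.6
```

Not touching yet; a little farther.

Emit:
servo_tool:
  plan:
    - {"dp": [0,0,0.5],"angular": [0,0,0],"gripper": -1}
    - {"dp": [0,0,0.5],"angular": [0,0,0],"gripper": -1}
    - {"dp": [0,0,0.5],"angular": [0,0,0],"gripper": -1}
    - {"dp": [0,0,0.5],"angular": [0,0,0],"gripper": -1}
    - {"dp": [0,0,0],"angular": [0,0,0],"gripper": -1}
    - {"dp": [0,0,0],"angular": [0,0,0],"gripper": -1}
    - {"dp": [0,0,0],"angular": [0,0,0],"gripper": -1}
    - {"dp": [0,0,0],"angular": [0,0,0],"gripper": -1}
    - {"dp": [0,0,0],"angular": [0,0,0],"gripper": -1}
    - {"dp": [0,0,0],"angular": [0,0,0],"gripper": -1}

```text
t: 25.15
tcp_pos: [626.0, 219.8, 116.3]
tool_rot: [0.999, -0.054, 0.001, -0.0]
force: [-1.0, 0.6, 5.0]
finger_gap: 17.2
grip_force: 60.4
```

The case has touched the floor. I release and go straight up.

Emit:
servo_tool:
  plan:
    - {"dp": [0,0,0],"angular": [0,0,0],"gripper": -0.5}
    - {"dp": [0,0,0],"angular": [0,0,0],"gripper": -0.3}
    - {"dp": [0,0,0],"angular": [0,0,0],"gripper": -0.1}
    - {"dp": [0,0,0],"angular": [0,0,0],"gripper": 0.1}
    - {"dp": [0,0,0],"angular": [0,0,0],"gripper": 0.1}
    - {"dp": [0,0,-5],"angular": [0,0,0],"gripper": 0.1}
    - {"dp": [0,0,-10],"angular": [0,0,0],"gripper": 0.1}
    - {"dp": [0,0,-15],"angular": [0,0,0],"gripper": 0.1}
    - {"dp": [0,0,-20],"angular": [0,0,0],"gripper": 0.1}
    - {"dp": [0,0,-20],"angular": [0,0,0],"gripper": 0.1}

```text
t: 26.4
tcp_pos: [626.1, 219.8, 188.0]
tool_rot: [0.999, -0.054, 0.001, -0.0]
force: [0.1, -0.4, -0.3]
finger_gap: 47.2
grip_force: 0.0
```

Emit:
servo_tool:
  plan:
    - {"dp": [0,0,-20],"angular": [0,0,0],"gripper": 0.1}
    - {"dp": [-12,0,-20],"angular": [0,0,0],"gripper": 0.1}
    - {"dp": [-12,0,-20],"angular": [0,0,0],"gripper": 0.1}
    - {"dp": [-12,0,-10],"angular": [0,0,0],"gripper": 0.1}
    - {"dp": [-12,0,0],"angular": [0,0,0],"gripper": 0.1}
    - {"dp": [-12,0,0],"angular": [0,0,0],"gripper": 0.1}
    - {"dp": [-10,0,0],"angular": [0,0,0],"gripper": 0.1}
    - {"dp": [0,0,0],"angular": [0,0,0],"gripper": 0.1}
    - {"dp": [0,0,0],"angular": [0,0,0],"gripper": 0.1}
    - {"dp": [0,0,0],"angular": [0,0,0],"gripper": 0.1}

```text
t: 27.65
tcp_pos: [556.5, 227.1, 255.4]
tool_rot: [0.999, -0.054, 0.0, 0.0]
force: [-0.2, -0.2, -0.5]
finger_gap: 47.1
grip_force: 0.0
```

```bash
python3 look.py w8 case_mid left_box_mid right_box_mid
python3 - <<'E'
from h import *
np.set_printoptions(precision=1,suppress=True)
W=cam("wrist");S=cam("scene");optics.capture("scene")
w=json.load(open("w8.json"))
def sh(t,c):
    for d in optics.silhouettes(t,c)[:4]:
        k=max(cv2.findContours(d["region"].astype(np.uint8),0,1)[0],key=cv2.contourArea)
        print(t,c,d["conf"],cv2.approxPolyDP(k,3,True)[:,0].tolist())
sh("case_mid","wrist");sh("left_box_mid","wrist")
for t in("case_mid","left_box_mid","right_box_mid"):
    p=[d["position"] for d in optics.place_of(t,"scene")[:4]]
    print(t,p)
    for q in p:
        for v in w.get(t,[]): 
            P,e=tri([ray(q,S),tuple(map(np.array,v[1:]))])
            if max(e)<8 and abs(P[1]-220)<60 and abs(P[0]-626)<50: print(t,P,e[0])
M=Rt(-.108,0)
print("expected case top corners",[proj(np.array([626,220,150])+[*(M[:2,:2]@[a,b]),0],W) for a,b in((35,-9),(35,9),(-35,9),(-35,-9))])
E
```

```text
27.65 [556.5 227.1 255.4] [ 0. -0. -1.] [ 0.3  0.1  1.2 -0.   1.9  2. ]
left_box_mid [299.2 220.2] 0.91 at z52 [498.  254.6  52. ]
left_box_mid [179.   75.9] 0.82 at z52 [672.  361.3  52. ]
left_box_mid [452.   44.2] 0.69 at z52 [672.5  74.6  52. ]
case_mid wrist 0.93 [[306, 57], [306, 148], [327, 149], [328, 58]]
case_mid wrist 0.42 [[638, 250], [624, 249], [611, 257], [607, 271], [614, 285], [603, 319], [611, 317], [624, 284], [639, 276]]
left_box_mid wrist 0.92 [[143, 36], [156, 109], [206, 106], [198, 49], [169, 33]]
left_box_mid wrist 0.85 [[293, 186], [277, 203], [271, 220], [318, 262], [332, 248], [330, 223]]
left_box_mid wrist 0.76 [[494, 0], [464, 0], [446, 13], [413, 69], [432, 81], [459, 77], [499, 10]]
left_box_mid wrist 0.68 [[278, 65], [277, 138], [304, 140], [304, 66]]
case_mid [[378.8, 262.5], [293.6, 190.4]]
left_box_mid [[385.6, 272.3], [407.7, 250.1], [318.7, 270.6], [426.4, 308.8]]
right_box_mid [[374.7, 268.5]]
expected case top corners [array([304.9,  55.5]), array([329.3,  55.5]), array([328.4, 150.1]), array([305.6, 150. ])]
```

The case's top corners lie within 2 px of where a case standing on the rack floor should show, and the left box stands flush beside it. I hand in.

```bash
python3 -c "
from cell import ticket
print(ticket.hand_in())"
```

```text
the job is handed in; nothing more can be done
None
```

The job is handed in: the trigger was squeezed fully and sprang back with the case still in its slot, and the case now stands on the rack floor between the two boxes, released; the hand-in returned no verdict, and after release I did not re-measure the right box.

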